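# Hold the food-waste bin open with its lever, then ease the lid shut

## Robot

A 6-joint arm with a two-finger parallel gripper is mounted at the origin on the work surface. World frame = base frame: x ahead of the robot, y to its left, z up, the work surface at z = 0. Lengths are in m, angles in rad, forces in N, time in s.
With the tool pointing down it reaches from about 0.35 to 0.85 m from the base axis. Payload 8.1 kg.
Tool frame: the origin (TCP) lies on the centre line of the jaws, within the pads' length; the fingertips stand robot.finger_overhang ahead of it and the grasp point (between the pads) lies 5 mm behind it (robot.finger_overhang is the distance from the TCP to the fingertips, in m); z points along the fingers, y is the direction in which the jaws open and shut (so a half turn about z gives the same grasp; the last joint's range is limited). The gripper opens to 93 mm and grips with 3 to 60 N. Pads are 15 mm wide; open, the fingers measure 128 mm over their backs; the gripper's body (75 mm by 188 mm) begins 65 mm behind the grasp point.
Start: joints at [-1.314, 0.13, 1.488, -0, 1.523, -0.085], TCP at [0.201, -0.565, 0.233] pointing down, gripper open.
Joint ranges: [-2.96, 2.96], [-0.89, 2.26], [0.02, 2.5], [-1.34, 4.48], [0, 2.73], [-2.66, 2.66]. Speed limits (rad/s): [2.39, 2.39, 2.79, 3.14, 3.14, 3.14].

## Interface

Orientations are given as a rotation vector (axis times angle).
In Python, from plant import robot gives the robot as it stands. The module is installed in compiled form; this text tells all that it offers.
- The arm moves only by the tool carry_out, never from a script. Its argument "commands" is a list that holds one entry, the list of rows, each a list of 4 numbers: the shift along the tool's x, y, z in cm, then the turn about the tool's z in degrees. In form: [[[tx, ty, tz, roll], ...]]. A call has 1 to 20 rows; each row shifts and turns the commanded pose from where the row before left it, along the tool's axes as they then stand; what a row does not reach is not made up. A row lasts 1/12 s, in which the tool goes at most 41.7 mm and 7.16 degrees, less where a joint would pass 70% of its speed; a pose out of reach is approached as far as the arm can. A call is refused whole if a number of a shift passes 4.17 or a number of a turn 7.16, either way. A call with a gripper value outside its range is refused whole. "claw" is the finger opening in cm, from 0 to 9.3, set as the call begins (left out, the last holds). The fingers move at their own pace and stop on an object; "grip_force" is the grip in N (left out, the last holds). Time passes only in rows, so rows that do not move let the fingers close. It gives the time, the measured TCP pose, the force and the opening at its end, in the units of the state.
- robot.read_state(): the state, without advancing time (a new reading comes with each control period).
- robot.read_camera(name): name is "scene" or "side" or "wrist"; returns the picture (400x640x3 uint8, red, green, blue); there is no depth.
- robot.camera_params(name): a dict with "mtx" (3x3 intrinsics, pixels), "R" (3x3) and "t" (3): a world point X has camera coordinates R X + t. Camera axes: x right, y down, z forward; pixel columns grow to the right and rows downward; lengths in m; the calibration is good to about 2 mm. A picture is of the moment at which its call begins: read the wrist's pose just before it. camera_params takes no time and is no camera call; for the wrist camera it gives the pose at the moment of the call.
- robot.close_job(): hands the job in, once; it reports no verdict.
The state is a dict: "t": time; "q": joint angles; "dq": joint speeds; "joint_torque": joint torques, N m; "tool_pos": TCP position; "orientation": TCP orientation; "force": force on the tool from outside, world axes, zero at the start; "wrist_torque": the same for the moment, N m; "opening": finger opening in m.
Only numpy, scipy, OpenCV 4.12 (cv2) and the standard library are available. Lean on these libraries where they do the work, as an engineer would, in place of code of your own. Each camera call takes 0.05 s, during which the arm holds its last target.

## Task

A cook is coming with a bowl of vegetable trimmings: press the lever plate of the bench-top bin with the green lid (food waste) all the way down so its lid opens fully, and hold it fully open for at least three seconds. Then let the lever up slowly, keeping your fingertips on it, so that the lid comes down softly and shuts without dropping or slamming, and take your hand away. For hygiene never touch a lid; do not force the lever against its stop, leave the grey-lidded bin shut, and leave the jars and the spoon where they are.

Things in the scene. Friction and masses are not known exactly. Their poses are not given: they have to be found in the camera images.
- food_bin: Bench-top waste bin with GREEN lid and lever plate, fixed to the bench, left or right of the grey one. Steel box 200 mm front to back (x), 170 wide (y), 188 tall; origin: centre of its underside. Its own -x is the front, turned to the robot within 20 degrees: the lever plate stands out there; the lid hinges along the rear top edge.
- food_plate (a point): Green lever plate, 48 mm front to back (x), 80 wide (y), 7 thick; this point: centre of its top face. At rest 150 mm above the bench, 76 mm ahead of the bin's front wall, sloping 9 degrees up to the front; fully pressed 97 mm above the bench, 10 degrees the other way, having moved straight down within 4 mm. Carried on a cross tube between two side arms, 190 mm wide in all.
- food_lever (a joint): Angle of the green bin's lever about its pivots, 156 mm behind the plate: 0 at rest (up), 0.33 rad pressed to its rubber-faced stop (53 mm down at the plate). Pressing the plate takes about 2 to 11 N. Nothing latches: let go and the lever flies up as the lid falls shut.
- food_lid (a joint): Opening angle of the green lid, lifted by the lever through two push rods: 0 shut, 1.10 rad fully open (lever at its stop), 3.3 times the lever's angle. It shuts by its own weight with no damper.
- food_lid_edge (a point): The green lid itself, 216 mm long, 182 mm wide, 14 mm thick with an 18 mm crown; this point: middle of its free front edge. Shut, it lies on the bin, reaching 8 mm past the front wall, its top 211 mm above the bench; open, it stands up and back at the far side.
- general_bin: The same bin with a GREY lid and grey lever plate (general waste), beside the green one; same sizes and origin. To be left shut.
- general_lid (a joint): Opening angle of the grey lid: 0 shut.
- general_lid_edge (a point): The grey lid; size and point as for the green lid.
- jar_a: Empty open glass jar, 82 mm across the rim, 80 mm tall, origin at the centre of its base; it stands on the bench just before the green bin's lever plate, on the robot's side. Loose.
- jar_b: Second glass jar, the same, before the grey bin's lever plate. Loose.
- spoon: Steel serving spoon 260 mm long lying on the bench between the two bins. Loose.
Not all that is in view belongs to the job. Leave any blue or red look-alike of the jar_a alone.

How it is judged:
On the way, in this order (a step that is already met when the one before it is completed fails the run):
1. the green lid is held fully open for three seconds (value of joint food_lid above 0.98 rad), for 3 s.
2. the green lid is shut again (value of joint food_lid below 0.04 rad), for 0.2 s.
At the end, for the whole second after the job is handed in: The green lid is shut (under 0.04 rad) with its lever fully up, the grey lid is shut, both jars stand upright and they and the spoon are within 20 mm of where they began (value of joint each of food_lid, general_lid below 0.04 rad and value of joint food_lever below 0.02 rad and distance of each of jar_a, jar_b, spoon from where it was at the start of the episode below 0.02 m and angle between each of jar_a, jar_b's own z axis and vertical below 0.1 rad); the robot touches nothing.
It fails at once if the green lid drops (falls faster than 4 rad/s) or slams (over 2.5 rad/s in the last 0.12 rad) (velocity of joint food_lid below -4 rad/s or (value of joint food_lid below 0.12 rad and velocity of joint food_lid below -2.5 rad/s)).
It fails at once if a lid is touched (contact force between any of the fingers, the arm and food_lid above 0.5 N or contact force between any of the fingers, the arm and general_lid above 0.5 N).
It fails at once if the lever is forced (over 80 N) (contact force between the fingers and food_lever above 80 N).
It fails at once if the grey bin is opened (value of joint general_lid above 0.1 rad).
It fails at once if a jar or the spoon is lifted, knocked over or shifted (distance of any of jar_a, jar_b, spoon from where it was at the start of the episode above 0.03 m or angle between any of jar_a, jar_b's own z axis and vertical above 0.3 rad).
It also fails if it takes over 48 s, if anything falls off the work surface, if the arm or the gripper's body presses on something with over 40 N, if the wrist force passes 120 N, or if a joint passes its speed limit or range.

## Working session

There is one attempt and no reset: what is moved stays moved. The work goes in short steps, Python scripts to look and compute and a tool call to move; the robot and the scene stay as the last step left them, time stands still between calls to the robot, and variables do not carry over. Pictures are saved under pics/ and viewed, and the job is handed in when it is done.

Besides the shell and the picture viewer there is one more tool, called after "Call:" as name([rows], argument=value, ...), one row to a line, values as JSON. carry_out: Moves the arm, as the interface text tells. Its arguments: {"type":"object","properties":{"commands":{"type":"array","items":{"type":"array","items":{"type":"array","items":{"type":"number"}}}},"claw":{"type":"number"},"grip_force":{"type":"number"}},"required":["commands"]}

```bash
mkdir -p pics
python3 - <<'E'
from plant import robot
import cv2
s=robot.read_state()
for k,v in s.items(): print(k,v)
print(robot.finger_overhang)
for n in ["scene","side","wrist"]:
    p=robot.camera_params(n); print(n,p)
    cv2.imwrite(f"pics/{n}0.png",robot.read_camera(n)[:,:,::-1])
E
```

```text
t 0.0
q [-1.31438053e+00  1.31140997e-01  1.48925625e+00  7.96322712e-06
  1.52300826e+00 -8.53592329e-02]
dq [-0.0003971  -0.00067132 -0.00050073 -0.00073332 -0.00054704  0.00069895]
joint_torque [ 1.21551402e-03 -5.59845042e+01 -4.91755807e+01  7.67524447e-02
  3.53056414e-02 -1.49559373e-04]
tool_pos [ 0.20100602 -0.56475833  0.23161212]
orientation [-3.09405243e+00 -5.33941956e-01  2.30675562e-04]
force [-0.32772387 -0.03730303 -0.11055584]
wrist_torque [-0.03712784 -0.00627629  0.00014969]
opening 0.0929907225335632
0.014
scene {'mtx': array([[432.2198893 ,   0.        , 318.77362299],
       [  0.        , 432.2198893 , 198.13824173],
       [  0.        ,   0.        ,   1.        ]]), 'R': array([[ 0.27253091,  0.96209054, -0.01042573],
       [ 0.58630122, -0.17465341, -0.79104176],
       [-0.76287469,  0.20947071, -0.61167331]]), 't': array([-0.11671884, -0.1780946 ,  1.56422688])}
side {'mtx': array([[507.24707591,   0.        , 327.85949085],
       [  0.        , 507.24707591, 193.25496769],
       [  0.        ,   0.        ,   1.        ]]), 'R': array([[-0.89286553, -0.45032031,  0.00166389],
       [-0.30300762,  0.59804206, -0.74197849],
       [ 0.3331329 , -0.66299119, -0.67042163]]), 't': array([0.44187961, 0.24186145, 1.22838877])}
wrist {'mtx': array([[279.10034799,   0.        , 316.45886643],
       [  0.        , 279.10034799, 200.86373563],
       [  0.        ,   0.        ,   1.        ]]), 'R': array([[ 0.33596302, -0.94187343, -0.00181398],
       [-0.90785568, -0.32434074,  0.26570876],
       [-0.25085237, -0.08762149, -0.96405164]]), 't': array([-0.59962422, -0.03125712,  0.39047237])}
```

View pics/scene0.png

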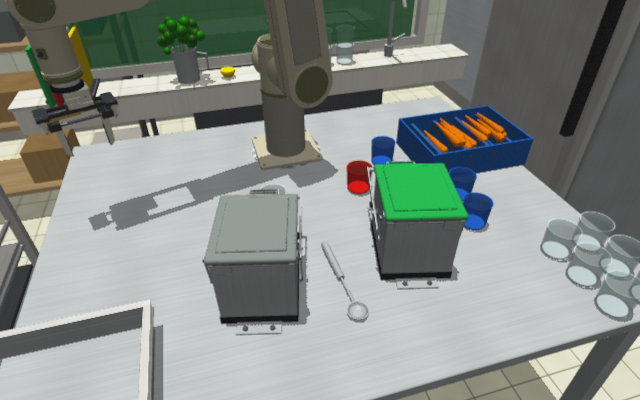

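View pics/side0.png

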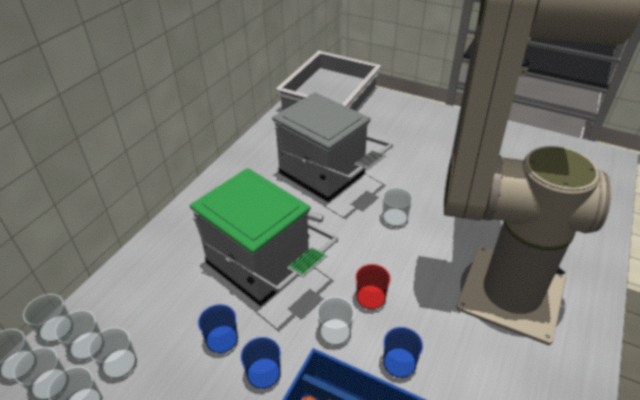

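View pics/wrist0.png

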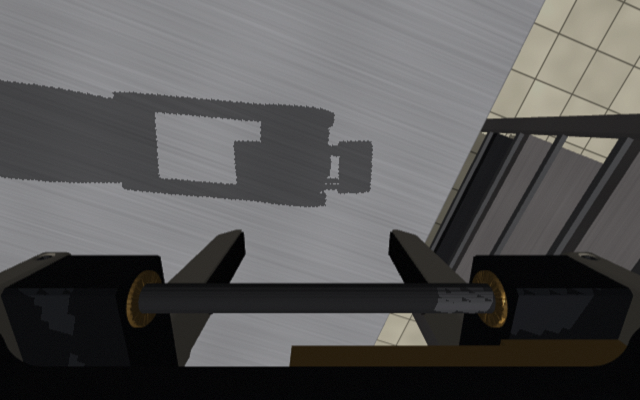

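```bash
cat > h.py <<'E'
from plant import robot
import cv2,numpy as np
def ray(n,u,v,z):
    p=robot.camera_params(n);R,t,K=p["R"],p["t"],p["mtx"]
    d=R.T@np.linalg.inv(K)@np.array([u,v,1.]);c=-R.T@t
    return c+d*(z-c[2])/d[2]
def proj(n,X,p=None):
    p=p or robot.camera_params(n);x=(p["mtx"]@(p["R"]@np.atleast_2d(X).T+p["t"][:,None])).T
    return x[:,:2]/x[:,2:]
E
python3 - <<'E'
from h import *
a=cv2.imread("pics/side0.png")
cv2.imwrite("pics/sidez.png",cv2.resize(a[160:360,180:440],None,fx=3,fy=3,interpolation=cv2.INTER_CUBIC))
b=cv2.imread("pics/scene0.png")
cv2.imwrite("pics/scenez.png",cv2.resize(b[120:300,330:510],None,fx=3.3,fy=3.3,interpolation=cv2.INTER_CUBIC))
for n,im in(("side",a),("scene",b)):
    h=cv2.cvtColor(im,cv2.COLOR_BGR2HSV)
    m=cv2.inRange(h,(50,120,60),(75,255,255))
    k,l,st,ce=cv2.connectedComponentsWithStats(m)
    for i in range(1,k):
        if st[i,4]>60:
            c=max(cv2.findContours((l==i).astype(np.uint8),0,2)[0],key=cv2.contourArea)
            print(n,st[i],ce[i],[ray(n,*ce[i],z)[:2].round(3) for z in(.15,.2)],cv2.approxPolyDP(c,4,True)[:,0].tolist() if st[i,4]<9000 else '')
E
```

```text
side [ 191  169  118   84 5170] [249.88762089 209.41702128] [array([0.624, 0.163]), array([0.591, 0.205])] [[247, 169], [191, 206], [253, 252], [308, 207]]
side [290 250  33  23 362] [306.3121547  260.58839779] [array([0.425, 0.243]), array([0.404, 0.28 ])] [[322, 254], [309, 250], [290, 265], [303, 272]]
scene [121  12  18  50 210] [129.87142857  37.9       ] [array([-0.999, -0.556]), array([-0.824, -0.533])] [[125, 12], [121, 14], [129, 46], [138, 61]]
scene [108  15  20  48 269] [117.6133829   37.48327138] [array([-1.024, -0.615]), array([-0.847, -0.587])] [[112, 15], [108, 17], [124, 62]]
scene [157  15  48  28 661] [179.31921331  27.64901664] [array([-1.098, -0.318]), array([-0.915, -0.313])] [[204, 35], [185, 15], [176, 20], [166, 16], [157, 27], [164, 31], [157, 42], [172, 34], [168, 26], [176, 25], [175, 33], [190, 30], [185, 38]]
scene [ 76  17  31  19 393] [92.15776081 26.36386768] [array([-1.264, -0.76 ]), array([-1.069, -0.722])] [[106, 17], [77, 23], [80, 35], [101, 33]]
scene [ 25  45  31  62 359] [40.67409471 77.71309192] [array([-0.574, -0.87 ]), array([-0.431, -0.823])] [[28, 45], [25, 49], [53, 106]]
scene [ 374  161   94   60 4361] [417.81586792 191.67117634] [array([0.547, 0.231]), array([0.606, 0.195])] [[375, 165], [386, 220], [467, 217], [443, 163]]
```

View pics/sidez.png

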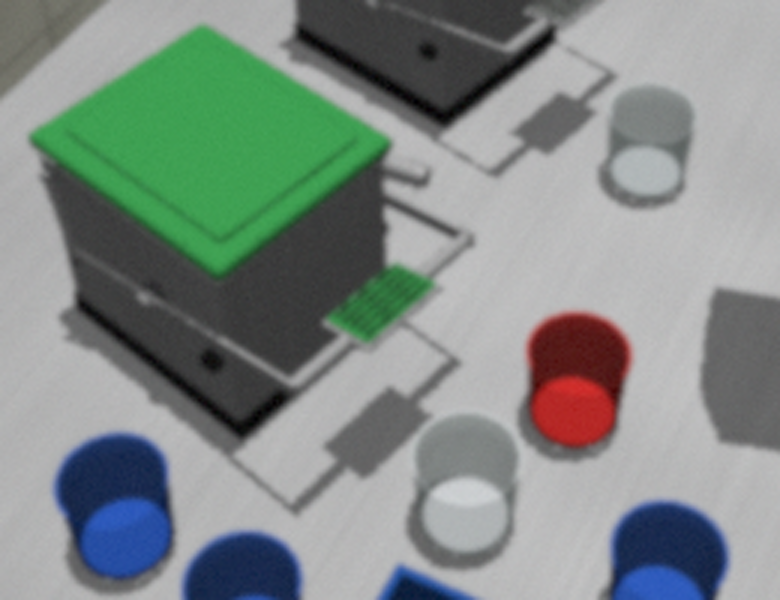

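View pics/scenez.png

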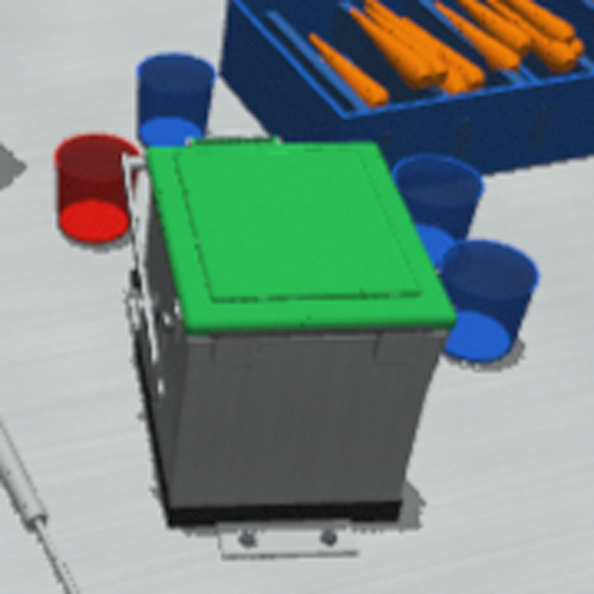

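Run:
```python
from h import *
from scipy.optimize import least_squares
P={n:robot.camera_params(n) for n in("side","scene")}
o=dict(fl=(-.108,.091),fr=(-.108,-.091),rl=(.108,.091),rr=(.108,-.091))
side=dict(rr=(246.7,168.3),rl=(191,206.7),fl=(253.3,252.7),fr=(310,208.3))
sc=dict(fr=(374.8,164.5),fl=(444.2,163.3),rl=(468.5,217.6),rr=(386.7,220.3))
pl=np.array([(398,264),(437,285),(368,343),(326,318)])/3.+[180,160]
s=np.sin(np.radians(9))*.024
plo=[(-.176+.024,-.04,.15-s),(-.176-.024,-.04,.15+s),(-.176-.024,.04,.15+s),(-.176+.024,.04,.15-s)]
def W(q,L):
    c,s=np.cos(q[2]),np.sin(q[2]);L=np.array(L);return np.c_[q[0]+c*L[:,0]-s*L[:,1],q[1]+s*L[:,0]+c*L[:,1],L[:,2]]
def f(q):
    r=[]
    for n,d in(("side",side),("scene",sc)):
        k=list(d); r.append((proj(n,W(q,[(*o[i],q[3]) for i in k]),P[n])-[d[i] for i in k]).ravel())
    r.append((proj("side",W(q,plo),P["side"])-pl).ravel())
    return np.concatenate(r)
r=least_squares(f,[.6,.2,0,.2],loss="soft_l1")
q=r.x;print(q,np.degrees(q[2]));print(f(q).reshape(-1,2).round(1))
print("plate",W(q,[(-.176,0,.15)]))
print("lid edge",W(q,[(-.108,0,.2)]))
# jar rim centres/bases
for n,u,v in(("side",180+467/3,160+455/3),):
    print("jar_a rim",ray(n,u,v,.08), "base",ray(n,180+464/3,160+515/3,.003))
for (u,v) in((180+578/3,160+352/3),): print("red rim",ray("side",u,v,.08))
```

```text
[ 0.595222    0.19869665 -0.24555742  0.19960552] -14.069403851056366
[[ 0.6  0.4]
 [-2.8  0. ]
 [-0.5  0.9]
 [ 1.5 -0.4]
 [-1.6  0.5]
 [-0.7 -0.1]
 [ 0.5 -0.3]
 [-0.6 -0.7]
 [-1.5 -2.4]
 [ 1.6 -1. ]
 [-0.2  1.4]
 [-2.3  0.5]]
plate [[0.42450165 0.24148173 0.15      ]]
lid edge [[0.49046179 0.22495113 0.2       ]]
jar_a rim [0.33044892 0.2889942  0.08      ] base [0.3316101  0.28965656 0.003     ]
red rim [0.29582609 0.16695024 0.08      ]
```

Call:
carry_out([
  [[0, 0, -3, 0], [0, 0, -3, 0], [0, 0, -3, 0], [0, 0, -3, 0], [2.55, -1.86, 0, 0], [2.55, -1.86, 0, 0], [2.55, -1.86, 0, 0], [2.55, -1.86, 0, 0], [2.55, -1.86, 0, 0], [2.55, -1.86, 0, 0], [2.55, -1.86, 0, 0], [2.55, -1.86, 0, 0], [2.55, -1.86, 0, 0], [2.55, -1.86, 0, 0], [2.55, -1.86, 0, 0], [2.55, -1.86, 0, 0], [2.55, -1.86, 0, 0], [2.55, -1.86, 0, 0]],
], claw=0, grip_force=20)

```text
t: 1.65
tool_pos: [0.4507, -0.1988, 0.3525]
orientation: [-3.096, -0.534, 0.0]
force: [-0.2, -0.1, 0.5]
opening: 0.0005
```

Call:
carry_out([
  [[0.86, -3.06, 0, 0], [0.86, -3.06, 0, 0], [0.86, -3.06, 0, 0], [0.86, -3.06, 0, 0], [0.86, -3.06, 0, 0], [0.86, -3.06, 0, 0], [0.86, -3.06, 0, 0], [0.86, -3.06, 0, 0], [0.86, -3.06, 0, 0], [0.86, -3.06, 0, 0], [0.86, -3.06, 0, 0], [0.86, -3.06, 0, 0], [0.86, -3.06, 0, 0], [0.86, -3.06, 0, 0]],
])

```text
t: 2.82
tool_pos: [0.4195, 0.2453, 0.3525]
orientation: [3.096, 0.534, -0.0]
force: [1.5, -0.1, 0.4]
opening: -0.0
```

Call:
carry_out([
  [[0, 0, 0, -7], [0, 0, 0, -7], [0, 0, 0, -7], [0, 0, 0, -7], [0, 0, 0, -7], [0, 0, 0, -7], [0, 0, 0, -7], [0, 0, 0, -7], [0, 0, 0, -7], [0, 0, 0, -7], [0, 0, 0, -7], [0, 0, 0, -7], [0, 0, 0, -7], [0, 0, 0, -7], [0, 0, 0, -7], [0, 0, 0, -7], [0, 0, 0, -7], [0, 0, 0, -7], [0, 0, 0, -7], [0, 0, 0, -7]],
])

```text
t: 4.48
tool_pos: [0.4199, 0.2436, 0.3523]
orientation: [-0.547, -3.093, 0.0]
force: [-0.0, 0.5, -0.4]
opening: 0.0006
```

Run:
```python
from h import *
s=robot.read_state();print(s["t"],s["q"],s["tool_pos"],s["orientation"],s["force"],s["opening"])
from scipy.spatial.transform import Rotation as R
print(R.from_rotvec(s["orientation"]).as_matrix().round(3))
cv2.imwrite("pics/w1.png",robot.read_camera("wrist")[:,:,::-1])
p=robot.camera_params("wrist");print(-p["R"].T@p["t"])
cv2.imwrite("pics/s1.png",robot.read_camera("side")[:,:,::-1])
print(ray("wrist",320,200,.15))
```

```text
4.4833 [ 4.20081233e-01 -1.98281126e-01  1.59389686e+00  4.37766512e-05
  1.74660198e+00 -8.00432057e-01] [0.41987386 0.24363764 0.35230379] [-5.47308419e-01 -3.09300083e+00  4.94367313e-04] [-0.02402161  0.48500893 -0.40313165] 0.0006442094406359345
[[-0.939  0.343 -0.001]
 [ 0.343  0.939 -0.   ]
 [ 0.    -0.    -1.   ]]
[0.35082612 0.26793986 0.5043021 ]
[0.4434277  0.23982165 0.15      ]
```

View pics/w1.png

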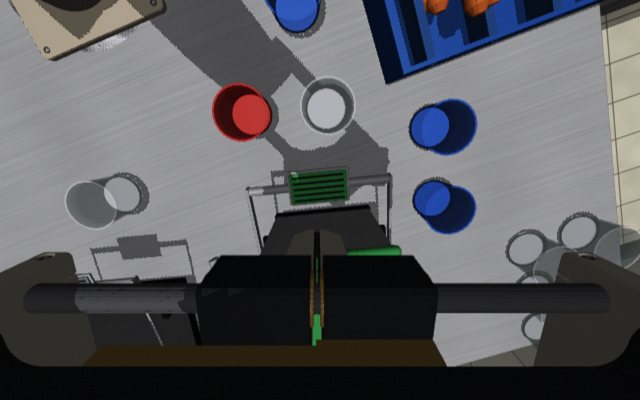

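View pics/s1.png

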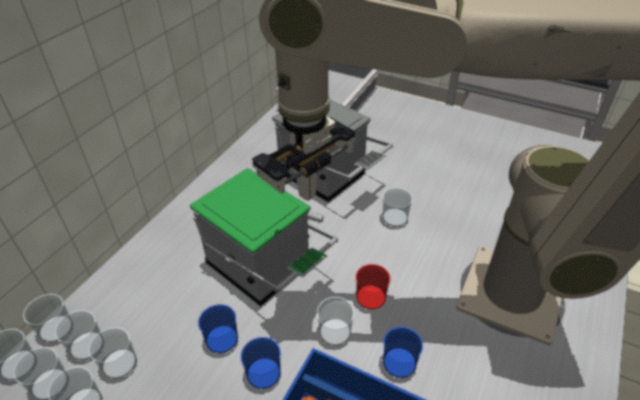

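Run:
```python
from h import *
a=cv2.imread("pics/w1.png");h=cv2.cvtColor(a,cv2.COLOR_BGR2HSV)
m=cv2.inRange(h,(45,100,30),(80,255,255));m[240:]=0;m=cv2.morphologyEx(m,3,np.ones((9,9)))
c=max(cv2.findContours(m,0,2)[0],key=cv2.contourArea);b=cv2.boxPoints(cv2.minAreaRect(c));print(b)
w=np.array([ray("wrist",*x,.15) for x in b]);print(w.round(4),w.mean(0))
for x in b: pass
d=w[1]-w[0],w[2]-w[1];print([np.degrees(np.arctan2(v[1],v[0])) for v in d],[np.linalg.norm(v) for v in d])
print("jar rim",ray("wrist",328,104,.08))
```

```text
[[288.29437 174.59102]
 [345.0652  169.18428]
 [347.88318 198.77306]
 [291.11237 204.1798 ]]
[[0.3976 0.2132 0.15  ]
 [0.4162 0.2838 0.15  ]
 [0.4545 0.2748 0.15  ]
 [0.4356 0.202  0.15  ]] [0.42597647 0.243467   0.15      ]
[np.float64(75.25899770949259), np.float64(-13.274413482922416)] [np.float64(0.07301768780645773), np.float64(0.03940616442674897)]
jar rim [0.33108433 0.2939541  0.08      ]
```

Call:
carry_out([
  [[0, 0, 2.0, -6], [0, 0, 3, 0], [0, 0, 3, 0], [0, 0, 3, 0], [0, 0, 3, 0], [0, 0, 2, 0], [0, 0, 1, 0], [0, 0, 0, 0], [0, 0, 0, 0]],
])

```text
t: 5.33
tool_pos: [0.4201, 0.2437, 0.1831]
orientation: [-0.397, -3.116, 0.0]
force: [0.0, -0.5, 0.9]
opening: 0.0001
```

Run:
```python
from h import *
s=robot.read_state();print(s["t"],s["tool_pos"],s["force"])
a=robot.read_camera("side")[:,:,::-1];cv2.imwrite("pics/s2.png",cv2.resize(a[120:340,180:440],None,fx=2.7,fy=2.7))
```

```text
5.3333 [0.42012124 0.24373539 0.18312733] [ 0.04896039 -0.46903433  0.94406649]
```

View pics/s2.png

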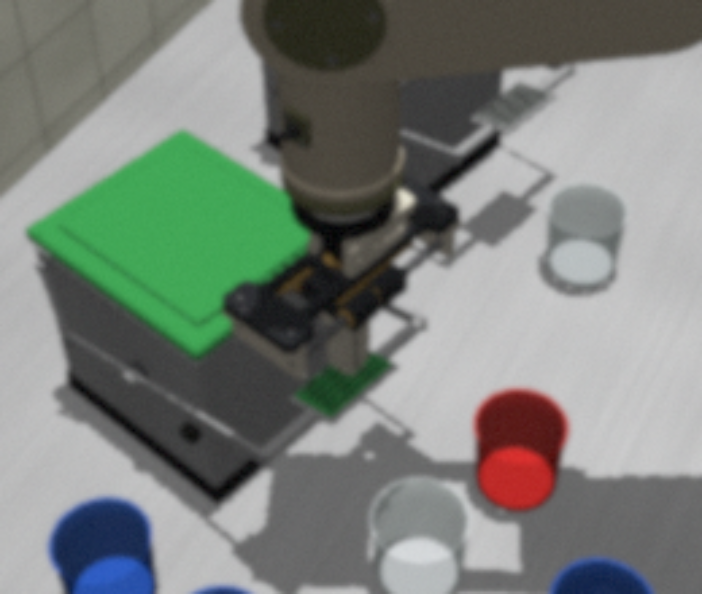

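Call:
carry_out([
  [[0, 0, 0.4, 0], [0, 0, 0.4, 0], [0, 0, 0.3, 0], [0, 0, 0.2, 0], [0, 0, 0.2, 0], [0, 0, 0.2, 0], [0, 0, 0.2, 0], [0, 0, 0.2, 0], [0, 0, 0.2, 0], [0, 0, 0.2, 0], [0, 0, 0.2, 0], [0, 0, 0.2, 0], [0, 0, 0.2, 0]],
])

```text
t: 6.47
tool_pos: [0.4199, 0.2442, 0.1524]
orientation: [-0.394, -3.117, -0.001]
force: [-4.9, 1.1, 7.7]
opening: 0.0006
```

Run:
```python
from h import *
s=robot.read_state();print(s["t"],s["tool_pos"],s["force"])
a=robot.read_camera("side")[:,:,::-1];cv2.imwrite("pics/s3.png",cv2.resize(a[120:340,180:440],None,fx=2.7,fy=2.7))
```

```text
6.4667 [0.41989597 0.24415015 0.15242024] [-4.88242225  1.11510355  7.68837486]
```

View pics/s3.png

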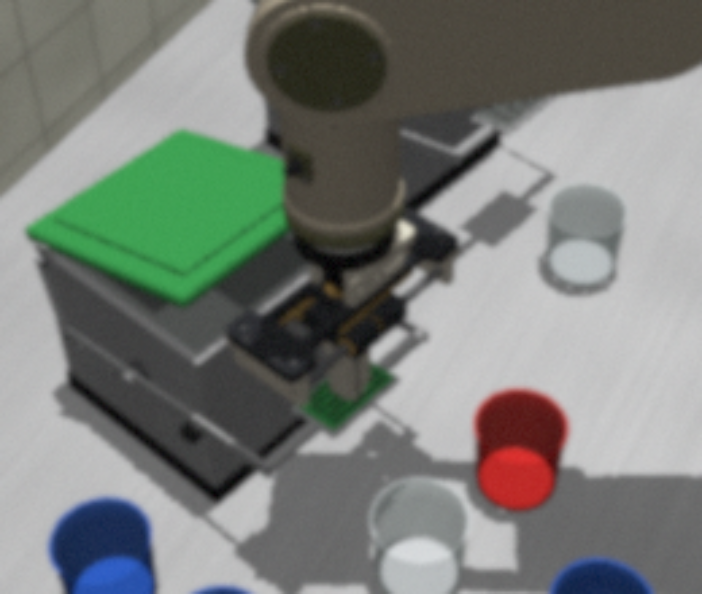

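Call:
carry_out([
  [[0, 0, 0.2, 0], [0, 0, 0.2, 0], [0, 0, 0.2, 0], [0, 0, 0.2, 0], [0, 0, 0.2, 0], [0, 0, 0.2, 0], [0, 0, 0.2, 0], [0, 0, 0.2, 0], [0, 0, 0.2, 0], [0, 0, 0.2, 0], [0, 0, 0.2, 0], [0, 0, 0.2, 0], [0, 0, 0.2, 0], [0, 0, 0.2, 0], [0, 0, 0.2, 0], [0, 0, 0.2, 0], [0, 0, 0.2, 0], [0, 0, 0.2, 0]],
])

```text
t: 8.02
tool_pos: [0.4203, 0.2439, 0.1156]
orientation: [0.394, 3.116, 0.001]
force: [-1.8, 2.5, 2.5]
opening: 0.0004
```

Run:
```python
from h import *
s=robot.read_state();print(s["t"],s["tool_pos"],s["force"])
a=robot.read_camera("side")[:,:,::-1];cv2.imwrite("pics/s4.png",cv2.resize(a[60:340,180:440],None,fx=2.1,fy=2.1))
```

```text
8.0167 [0.42027224 0.2438858  0.115583  ] [-1.81014478  2.49821358  2.53702214]
```

View pics/s4.png

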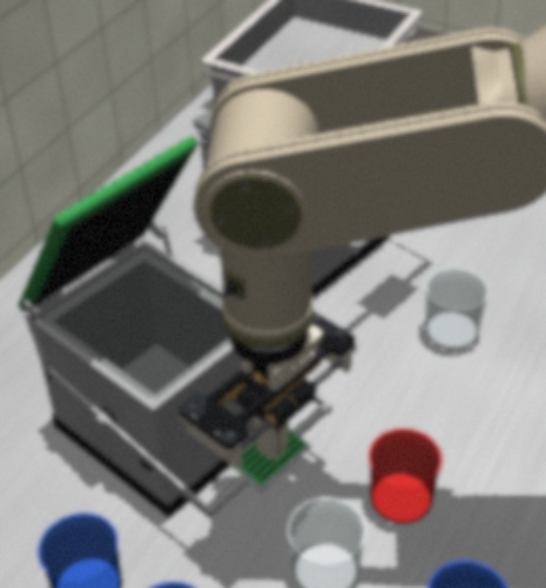

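Call:
carry_out([
  [[0, 0, 0.1, 0], [0, 0, 0.1, 0], [0, 0, 0.05, 0], [0, 0, 0, 0]],
])

```text
t: 8.4
tool_pos: [0.4203, 0.2435, 0.1131]
orientation: [0.394, 3.116, -0.0]
force: [-0.0, 1.5, 1.7]
opening: 0.0006
```

Call:
carry_out([
  [[0, 0, 0.1, 0], [0, 0, 0.05, 0], [0, 0, 0, 0]],
])

```text
t: 8.65
tool_pos: [0.4205, 0.2436, 0.112]
orientation: [0.394, 3.116, 0.0]
force: [-0.6, 0.5, 5.8]
opening: 0.0005
```

Call:
carry_out([
  [[0, 0, 0.1, 0], [0, 0, 0, 0], [0, 0, 0, 0]],
])

```text
t: 8.9
tool_pos: [0.4205, 0.2437, 0.1118]
orientation: [0.394, 3.116, 0.0]
force: [-3.4, -0.7, 11.8]
opening: 0.0007
```

Run:
```python
from h import *
s=robot.read_state();print(s["t"],s["tool_pos"],s["force"])
a=robot.read_camera("side")[:,:,::-1];cv2.imwrite("pics/s5.png",cv2.resize(a[60:340,180:440],None,fx=2.1,fy=2.1))
```

```text
8.9 [0.42054042 0.2436586  0.11180966] [-3.3604296  -0.71729378 11.77081105]
```

View pics/s5.png

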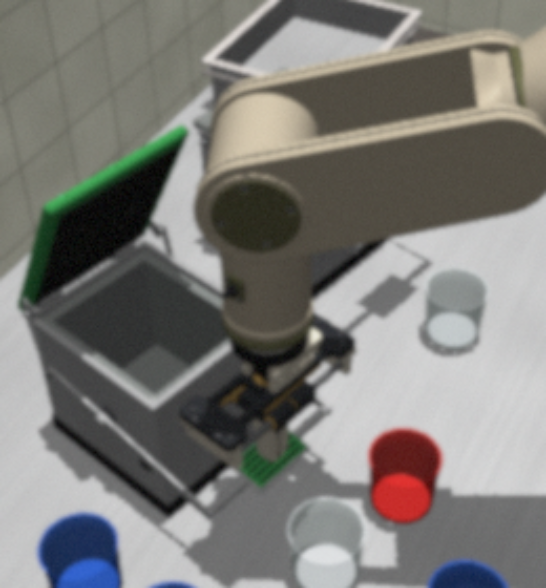

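Run:
```python
from h import *
q=(.5955,.1995,-.2456);c,s=np.cos(q[2]),np.sin(q[2])
for th in(.9,1.0,1.1,1.2):
  o=[]
  for y in(.091,-.091):
    x=.104-.212*np.cos(th)+.007*np.sin(th)*1; z=.193+.212*np.sin(th)+.007*np.cos(th)
    o.append((q[0]+c*x-s*y,q[1]+s*x+c*y,z))
  print(th,((proj("side",np.array(o))-[180,60])*2.1).round(0).tolist())
```

```text
0.9 [[72.0, 244.0], [210.0, 158.0]]
1.0 [[58.0, 227.0], [197.0, 142.0]]
1.1 [[43.0, 210.0], [184.0, 127.0]]
1.2 [[28.0, 195.0], [170.0, 113.0]]
```

Call:
carry_out([
  [[0, 0, 0.05, 0], [0, 0, 0, 0], [0, 0, 0, 0], [0, 0, 0, 0], [0, 0, 0, 0], [0, 0, 0, 0], [0, 0, 0, 0], [0, 0, 0, 0], [0, 0, 0, 0], [0, 0, 0, 0], [0, 0, 0, 0], [0, 0, 0, 0], [0, 0, 0, 0], [0, 0, 0, 0], [0, 0, 0, 0], [0, 0, 0, 0], [0, 0, 0, 0], [0, 0, 0, 0], [0, 0, 0, 0], [0, 0, 0, 0]],
])

```text
t: 10.62
tool_pos: [0.4206, 0.2437, 0.1117]
orientation: [0.394, 3.116, 0.0]
force: [-5.1, -2.9, 15.3]
opening: 0.0006
```

Call:
carry_out([
  [[0, 0, 0, 0], [0, 0, 0, 0], [0, 0, 0, 0], [0, 0, 0, 0], [0, 0, 0, 0], [0, 0, 0, 0], [0, 0, 0, 0], [0, 0, 0, 0], [0, 0, 0, 0], [0, 0, 0, 0], [0, 0, 0, 0], [0, 0, 0, 0], [0, 0, 0, 0], [0, 0, 0, 0], [0, 0, 0, 0], [0, 0, 0, 0], [0, 0, 0, 0], [0, 0, 0, 0], [0, 0, 0, 0], [0, 0, 0, 0]],
])

```text
t: 12.28
tool_pos: [0.4206, 0.2437, 0.1117]
orientation: [0.394, 3.116, 0.0]
force: [-4.6, -1.8, 15.2]
opening: 0.0
```

Call:
carry_out([
  [[0, 0, 0, 0], [0, 0, 0, 0], [0, 0, 0, 0], [0, 0, 0, 0], [0, 0, 0, 0], [0, 0, 0, 0], [0, 0, 0, 0], [0, 0, 0, 0], [0, 0, 0, 0], [0, 0, 0, 0], [0, 0, 0, 0], [0, 0, 0, 0]],
])

```text
t: 13.28
tool_pos: [0.4206, 0.2437, 0.1117]
orientation: [0.394, 3.116, 0.0]
force: [-5.3, -1.6, 15.2]
opening: 0.0004
```

Call:
carry_out([
  [[0, 0, -0.1, 0], [0, 0, -0.1, 0], [0, 0, -0.2, 0], [0, 0, -0.2, 0], [0, 0, -0.2, 0], [0, 0, -0.2, 0], [0, 0, -0.2, 0], [0, 0, -0.2, 0], [0, 0, -0.2, 0], [0, 0, -0.2, 0], [0, 0, -0.2, 0], [0, 0, -0.2, 0], [0, 0, -0.2, 0], [0, 0, -0.2, 0], [0, 0, -0.2, 0], [0, 0, -0.2, 0], [0, 0, -0.2, 0], [0, 0, -0.2, 0], [0, 0, -0.2, 0], [0, 0, -0.2, 0]],
])

```text
t: 14.95
tool_pos: [0.4209, 0.2434, 0.1489]
orientation: [0.394, 3.115, -0.0]
force: [-0.2, -2.0, 6.3]
opening: 0.0002
```

Call:
carry_out([
  [[0, 0, -0.2, 0], [0, 0, -0.2, 0], [0, 0, -0.2, 0], [0, 0, -0.15, 0], [0, 0, -0.15, 0], [0, 0, -0.15, 0], [0, 0, -0.1, 0], [0, 0, -0.1, 0], [0, 0, -0.1, 0], [0, 0, -0.1, 0], [0, 0, -0.1, 0], [0, 0, -0.1, 0], [0, 0, -0.1, 0], [0, 0, -0.1, 0], [0, 0, -0.1, 0]],
])

```text
t: 16.2
tool_pos: [0.4198, 0.2435, 0.1673]
orientation: [-0.394, -3.116, 0.001]
force: [-0.4, -0.3, -0.5]
opening: 0.0005
```

Run:
```python
from h import *
s=robot.read_state();print(s["t"],s["tool_pos"],s["force"])
a=robot.read_camera("side")[:,:,::-1];cv2.imwrite("pics/s6.png",cv2.resize(a[120:340,180:440],None,fx=2.7,fy=2.7))
```

```text
16.2 [0.4197568  0.24353014 0.16727917] [-0.40109036 -0.34830146 -0.47736678]
```

View pics/s6.png

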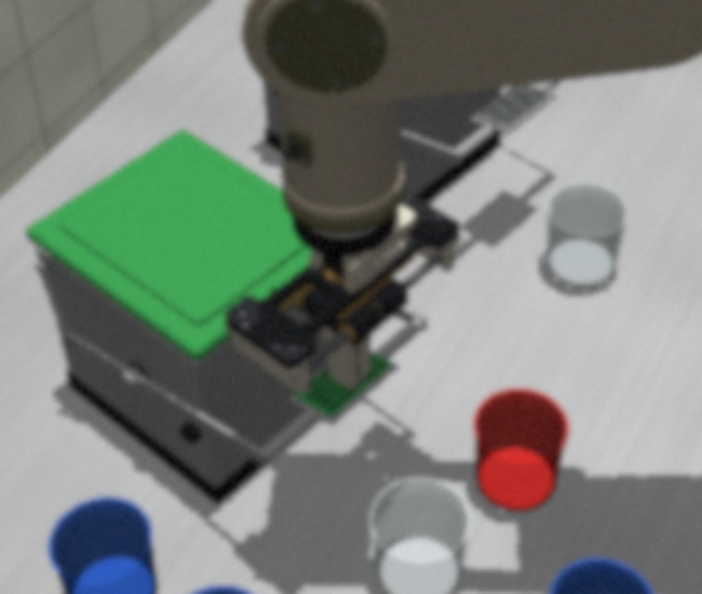

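The lid is shut: its front corner is at (200,352) in the zoomed view, as it was before pressing. Contact force is zero, so I'll lift away.

Call:
carry_out([
  [[0, 0, -0.5, 0], [0, 0, -1, 0], [0, 0, -2, 0], [0, 0, -3, 0], [0, 0, -3, 0], [0, 0, -3, 0], [0, 0, -3, 0], [0, 0, -2, 0], [0, 0, 0, 0], [0, 0, 0, 0], [0, 0, 0, 0], [0, 0, 0, 0]],
])

```text
t: 17.25
tool_pos: [0.4195, 0.2434, 0.3412]
orientation: [-0.394, -3.115, 0.002]
force: [0.2, -0.2, -0.4]
opening: 0.0009
```

Run:
```python
from h import *
s=robot.read_state();print(s["t"],s["tool_pos"],s["force"],abs(s["dq"]).max())
a=robot.read_camera("side")[:,:,::-1].copy();cv2.imwrite("pics/s7.png",a)
b=cv2.imread("pics/side0.png")
d=cv2.absdiff(a,b).max(2);print("jar areas diff",d[295:345,315:355].mean(),d[185:230,380:415].mean(),"lid",d[170:250,195:260].mean())
c=robot.read_camera("scene")[:,:,::-1];cv2.imwrite("pics/c7.png",c)
```

```text
17.25 [0.4194606  0.24344468 0.34117675] [ 0.21425691 -0.15172246 -0.37588461] 0.003988183038662904
jar areas diff 11.145 2.653968253968254 lid 3.4263461538461537
```

View pics/s7.png

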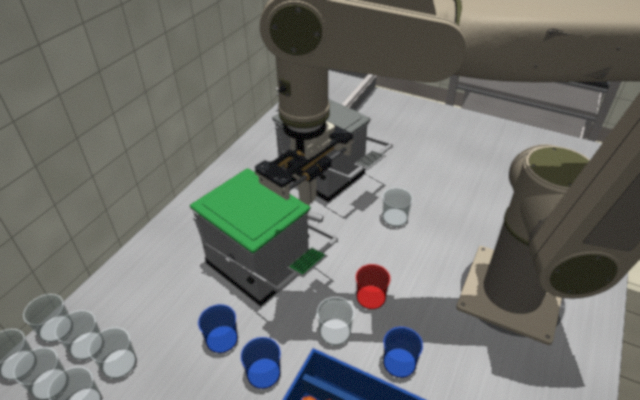

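View pics/c7.png

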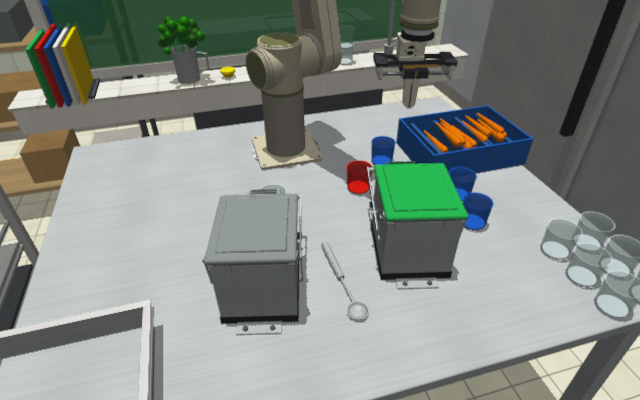

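Both lids are shut, the plate is up at (308,260) in the side view, and the jars and spoon look the same as at the start. The hand is clear.

```bash
python3 -c "
from plant import robot
print(robot.close_job())"
```

```text
the job is handed in; nothing more can be done
None
```

I pressed the green bin's lever down to its stop with closed fingertips, held it about 4.4 s, and let it up slowly. I then lifted the hand away and handed the job in at about 17 s.

- **Lid open:** in the side picture taken just before the hold, the lid corners matched the positions predicted for 1.1 rad, the fully open angle. The force on the lever was about 15 N while holding, against the 80 N limit.
- **Letting up:** the fingers rose at 24 mm/s or less, which is about 0.5 rad/s at the lid. I did not measure the lid's speed directly; this comes from the finger speed.
- **Final state:** the last pictures show both lids shut and the lever up. Both jars and the spoon look unmoved, and the force on the tool is near zero.
- **One check that differed:** the picture difference around jar_a was higher (11) than elsewhere (about 3). I put this down to the arm's shadow, because the jar stood at the same pixels as before.

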